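Hold an extraction shutter half open at the shoemaker's bench

ROBOT

A 6-joint arm with a two-finger parallel gripper is mounted at the origin on the work surface. World frame = base frame: x ahead of the robot, y to its left, z up, the work surface at z = 0. Lengths are in m, angles in rad, forces in N, time in s.
With the tool pointing down it reaches from about 0.325 to 0.85 m from the base axis. Payload 4.4 kg.
Tool frame: the origin (TCP) lies between the finger pads; the fingertips stand 22 mm ahead of it and the grasp point (between the pads) lies 3 mm ahead of it; x points along the fingers, z is the direction in which the jaws open and shut, and the axes are right-handed (so a half turn about x gives the same grasp; the last joint's range is limited). The gripper opens to 94 mm and grips with 3 to 60 N. Pads are 16 mm wide; open, the fingers measure 119 mm over their backs; the gripper's body (75 mm by 177 mm) begins 78 mm behind the grasp point.
Start: joints at [1.069, 0.207, 1.542, -0, 1.393, -0.15], TCP at [0.198, 0.54, 0.193] pointing down, gripper open.
Joint ranges: [-2.73, 2.73], [-0.86, 2.22], [0.23, 2.46], [-1.11, 4.25], [0.08, 2.63], [-2.82, 2.82]. Speed limits (rad/s): [2.79, 2.79, 3.14, 3.14, 3.14, 3.14].

INTERFACE

Orientations are given as a unit quaternion [x, y, z, w].
In Python, from bench import observe, capture, hand_in gives the robot as it stands.
- The arm moves only by the shell command python3 -m pendant 'ROWS' [FORCE]. ROWS is JSON, a list that holds one entry, the list of rows, each a list of 5 numbers: the finger opening in cm, from 0 to 9.4, then the shift along the tool's x, y, z in cm, then the turn about the tool's x in rad. A call has 1 to 12 rows; each row shifts and turns the pose as measured when the row begins, along the tool's axes as they then stand; what a row does not reach is not made up. A row lasts 1/10 s, in which the tool goes at most 50 mm and 8.59 degrees, less where a joint would pass 70% of its speed; a pose out of reach is approached as far as the arm can. A call with a gripper value outside its range is refused whole. The fingers move at their own pace and stop on an object; FORCE is the grip in N (left out, the last holds). Time passes only in rows, so rows that do not move let the fingers close. It gives the time, the measured TCP pose, the force and the opening at its end, in the units of the state.
- observe(): the state, without advancing time (a new reading comes with each control period).
- capture(name): name is "scene" or "top" or "wrist"; returns a dict with "pixels" (420x560x3 uint8, blue, green, red), "fx", "fy", "cx", "cy" (pixels), "k1" (the pictures are not rectified: a ray, as slopes to the right and down, at radius r is drawn at 1 + k1 r^2 times it, then the intrinsics apply), "position" and "orientation" of the camera in the world. Camera axes: x right, y down, z forward; pixel columns grow to the right and rows downward; lengths in m; the calibration is good to about 2 mm. A picture is of the moment at which its call begins. There is no depth.
- hand_in(): hands the job in, once; it reports no verdict.
The state is a dict: "time_s": time; "joint_pos": joint angles; "joint_velocities": joint speeds; "tau": joint torques, N m; "tcp_pos": TCP position; "ee_rot": TCP orientation; "wrist_force": force on the tool from outside, world axes, zero at the start; "wrist_torque": the same for the moment, N m; "grip_width": finger opening in m.
Only numpy, scipy, OpenCV 4.12 (cv2) and the standard library are available. Lean on these libraries where they do the work, as an engineer would, in place of code of your own. Each camera call takes 0.05 s, during which the arm holds its last target.

TASK

The sole with the heel block on it has just been cemented and lies in front of one of the three intakes of the bench fume-extraction box. With the gripper, slide the sprung shutter of that intake half open and keep holding it there: it springs shut if let go, so the job finishes with the gripper still holding the shutter still at half travel. Keep the other two shutters shut and do not disturb the things lying on the bench.

Things in the scene. Friction and masses are not known exactly. Their poses are not given: they have to be found in the camera images.
- extractor: Fixed grey extraction box, 120 mm deep (x), 450 wide (y -200 to +250), 130 high. Origin at bench level, mid-depth, in line with the middle intake. +x points out of the face with the intakes, away from the robot; +y to the robot's left. Intakes at y -140 (right), 0, +140 mm (left). Marks on top by each tab: shut, half (longer), open. Black fan housing, radius 50, sticks out 50 mm at the -y end.
- heeled_sole: The cemented work: brown shoe sole, 210 mm long (its x, toe at +x), up to 77 wide, 8 thick, with a 28 mm high dark heel block on its heel end. Origin on the bench, near its middle. It lies on the bench about 205 mm from the box's origin along the box's x and within 20 mm of one intake's y: that intake's shutter is wanted.
- insole: Bystander: flat cream insole of the same outline, 5 mm thick, no heel block; in front of another intake. Origin under its middle.
- tin: Bystander: closed round metal tin, 72 mm diameter, 55 mm high; in front of the remaining intake. Origin at the centre of its underside.
- hammer: Bystander: hammer, 240 mm long, lying on the bench to the robot's right. Origin under the middle of its length.
- gate_left (a joint): Opening of the left (+y) shutter in m: 0 shut (as at the start), 0.030 half, 0.060 fully open at its stop. Slides along the box's +y (to the robot's left). A spring pulls it shut: 4 N when shut, rising to about 9 N at half and 13.6 N fully open; light friction.
- tab_left (a point): Grip point of the left (+y) shutter's upright dark steel tab, moving with it. Tab: 14 mm thick along the box's y, 22 mm along its x, from 5 to 51 mm above the box's top. The point is on its centre line, 33 mm above the box's top, 163 mm above the bench, at box x = +64 mm. Can be pinched from above, fingers closing along the box's y. Tabs are 140 mm apart when shut.
- gate_mid (a joint): Opening of the middle shutter in m: 0 shut (as at the start), 0.030 half, 0.060 fully open at its stop. Slides along the box's +y (to the robot's left). A spring pulls it shut: 4 N when shut, rising to about 9 N at half and 13.6 N fully open; light friction.
- tab_mid (a point): Grip point of the middle shutter's upright dark steel tab, moving with it. Tab: 14 mm thick along the box's y, 22 mm along its x, from 5 to 51 mm above the box's top. The point is on its centre line, 33 mm above the box's top, 163 mm above the bench, at box x = +64 mm. Can be pinched from above, fingers closing along the box's y. Tabs are 140 mm apart when shut.
- gate_right (a joint): Opening of the right (-y) shutter in m: 0 shut (as at the start), 0.030 half, 0.060 fully open at its stop. Slides along the box's +y (to the robot's left). A spring pulls it shut: 4 N when shut, rising to about 9 N at half and 13.6 N fully open; light friction.
- tab_right (a point): Grip point of the right (-y) shutter's upright dark steel tab, moving with it. Tab: 14 mm thick along the box's y, 22 mm along its x, from 5 to 51 mm above the box's top. The point is on its centre line, 33 mm above the box's top, 163 mm above the bench, at box x = +64 mm. Can be pinched from above, fingers closing along the box's y. Tabs are 140 mm apart when shut.
Not all that is in view belongs to the job. Leave any green, orange or pink look-alike of the heeled_sole alone.

How it is judged:
By the outcome, as a careful person would: the job done as asked, in the order asked, and still so for the second after the job is handed in, while the arm keeps its last pose, push and grip.
It also fails if it takes over 29 s, if anything falls off the work surface, if the arm or the gripper's body presses on something with over 40 N, if the wrist force passes 120 N, or if a joint passes its speed limit or range.

## Working session

There is one attempt and no reset: what is moved stays moved. The work goes in short steps, Python scripts to look and compute and a shell command to move; the robot and the scene stay as the last step left them, time stands still between calls to the robot, and variables do not carry over. Pictures are saved under pics/ and viewed, and the job is handed in when it is done.

```bash
mkdir -p pics; ls
cat > h.py <<'E'
import numpy as np, cv2, json, pickle
from scipy.spatial.transform import Rotation as R
def save(c,n): pickle.dump(c,open(n,'wb'))
def ray(c,u,v):
    K=np.array([[c['fx'],0,c['cx']],[0,c['fy'],c['cy']],[0,0,1.]])
    p=cv2.undistortPoints(np.array([[[u,v]]],float),K,np.array([c['k1'],0,0,0.]))[0,0]
    return R.from_quat(c['orientation']).apply([p[0],p[1],1])
def atz(c,u,v,z):
    d=ray(c,u,v);o=np.array(c['position']);return o+d*(z-o[2])/d[2]
def proj(c,P):
    rv=R.from_quat(c['orientation']).inv();t=-rv.apply(c['position'])
    K=np.array([[c['fx'],0,c['cx']],[0,c['fy'],c['cy']],[0,0,1.]])
    return cv2.projectPoints(np.atleast_2d(np.array(P,float)),rv.as_rotvec(),t,K,np.array([c['k1'],0,0,0.]))[0][:,0]
E
python3 - <<'E'
from h import *
from bench import observe,capture
for n in('scene','top'):
    c=capture(n);save(c,n+'.pkl');cv2.imwrite(f'pics/{n}0.png',np.array(c['pixels']));print(n,c['position'],c['orientation'],c['k1'])
print(observe())
E
```

```text
pics
scene [1.08497763 0.310277   0.95705277] [ 0.46242632  0.82149308 -0.29267799 -0.16015807] -0.11157791109701712
top [ 0.40565998 -0.01412389  1.42690258] [-0.70184894  0.71165088 -0.02795236  0.01340733] -0.12984906879472513
{'time_s': 0.1, 'joint_pos': array([ 1.06850761e+00,  2.07316863e-01,  1.54279768e+00,  2.19036866e-05,
        1.39350545e+00, -1.50548433e-01]), 'joint_velocities': array([-0.00043258, -0.00028255, -0.00307224,  0.00208049, -0.00021527,
       -0.00151212]), 'tau': array([-6.49142385e-04, -3.71862710e+01, -2.82291466e+01,  7.00072339e-02,
        3.11651104e-02, -6.95604444e-05]), 'tcp_pos': array([0.19777068, 0.53912042, 0.19242349]), 'ee_rot': array([-0.40511426,  0.58041625,  0.40449282,  0.57912432]), 'wrist_force': array([0.05495403, 0.3811053 , 0.51482619]), 'wrist_torque': array([-0.00296753,  0.01759715, -0.01260125]), 'grip_width': 0.09381670945786695}
```

View pics/scene0.png

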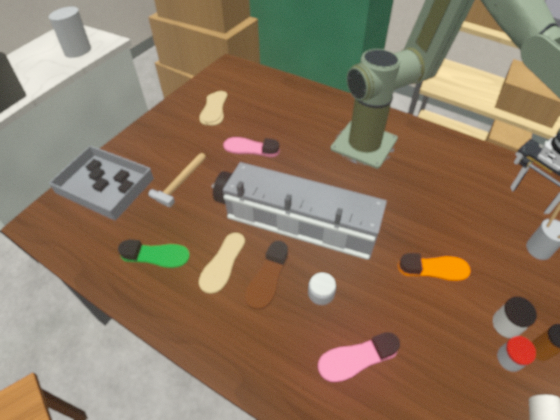

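View pics/top0.png

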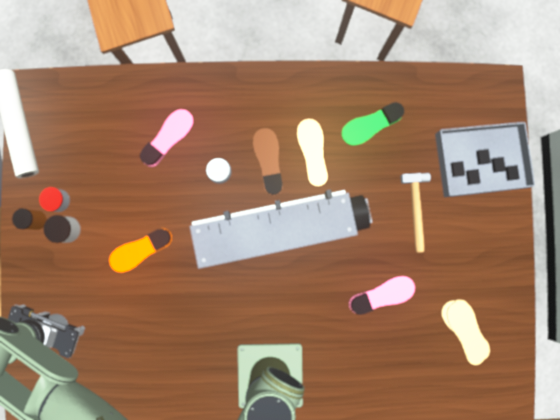

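Candidates: brown sole with dark heel at top (267,160); pink ones at (170,135) and (385,295), green (370,125), orange (140,250); heel-less cream ones at (313,152) and (466,330). Only the brown one fits heeled_sole. It appears to be in front of the middle tab (278,205). I'll confirm in an enlarged crop.

Run:
```python
from h import *
c=pickle.load(open('top.pkl','rb'));im=np.array(c['pixels'])
cv2.imwrite('pics/top_crop.png',cv2.resize(im[110:280,180:380],None,fx=3.5,fy=3.5,interpolation=cv2.INTER_CUBIC))
c=pickle.load(open('scene.pkl','rb'));im=np.array(c['pixels'])
cv2.imwrite('pics/scene_crop.png',cv2.resize(im[150:310,200:400],None,fx=3.7,fy=3.7,interpolation=cv2.INTER_CUBIC))
```

```text
(no output)
```

View pics/top_crop.png

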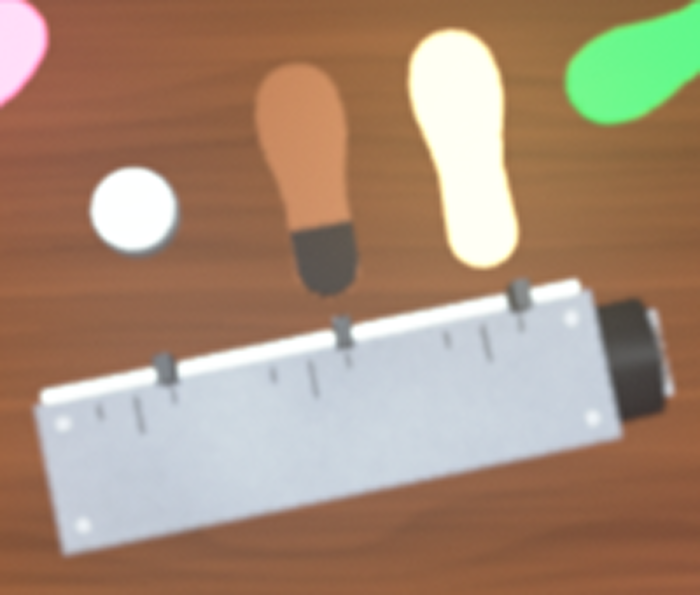

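View pics/scene_crop.png

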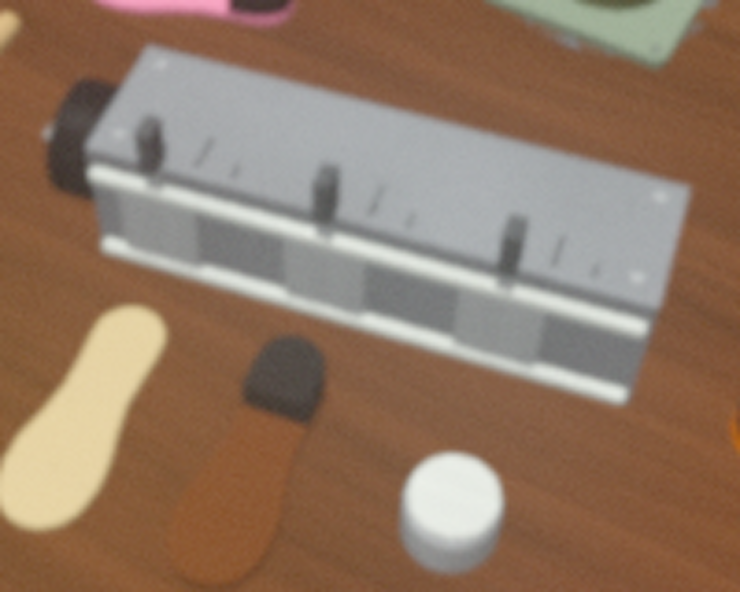

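```bash
cat > fit.py <<'E'
from h import *
from scipy.optimize import least_squares
T=pickle.load(open('top.pkl','rb'));S=pickle.load(open('scene.pkl','rb'))
f=lambda a,s,o:(np.array(a,float)+.5)/s-.5+np.array(o)
t=f([(65,553),(622,436),(35,407),(592,290)],3.5,(180,110))
s=f([(690,187),(150,47),(658,305),(90,152)],3.7,(200,150))
B=np.array([(-.06,.25,.13),(-.06,-.2,.13),(.06,.25,.13),(.06,-.2,.13)])
def W(p,B):
    return R.from_euler('z',p[2]).apply(B)+[p[0],p[1],0]
def fit(vs): return least_squares(lambda p:np.concatenate([(proj(c,W(p,B))-m).ravel() for c,m in vs]),[.4,0,.2])
for vs in([(T,t)],[(S,s)],[(T,t),(S,s)]):
    r=fit(vs);print(r.x,r.cost)
p=r.x
for y in(.14,0,-.14): print('tab',W(p,np.array([[.064,y,.163]]))[0],proj(T,W(p,np.array([[.064,y,.181]])))*1)
print('tab top measured', [atz(T,*f(q,3.5,(180,110)),.181) for q in((166,362),(344,326),(519,290))])
def tobox(P): return R.from_euler('z',-p[2]).apply(np.array(P)-[p[0],p[1],0])
for n,q,z in(('toe',(296,63),.008),('heel',(328,296),.03),('tin',(134,208),.055),('ins1',(450,30),.005),('ins2',(485,268),.005)): print(n,tobox(atz(T,*f(q,3.5,(180,110)),z)))
print([tobox(atz(S,*f(q,3.7,(200,150)),.181)) for q in((149,122),(327,172),(516,222))])
E
python3 fit.py
```

```text
[ 0.44020846 -0.0411713   0.19297621] 0.36668619261821
[ 0.44269593 -0.04261376  0.20044894] 1.5256545484529953
[ 0.44122942 -0.04201111  0.19591625] 3.0835663863480427
tab [0.47675194 0.10776924 0.163     ] [[226.77914237 214.64159196]]
tab [ 0.50400508 -0.02955252  0.163     ] [[278.33743812 203.72852227]]
tab [ 0.53125823 -0.16687428  0.163     ] [[329.55649709 192.92107349]]
tab top measured [array([0.48091818, 0.10696036, 0.181     ]), array([ 0.50653479, -0.02849973,  0.181     ]), array([ 0.53243843, -0.16252575,  0.181     ])]
toe [ 0.3152846  -0.01111625  0.008     ]
heel [0.10628369 0.00446018 0.03      ]
tin [0.21054246 0.1492669  0.055     ]
ins1 [ 0.31749317 -0.15035898  0.005     ]
ins2 [ 0.10443819 -0.13503662  0.005     ]
[array([ 0.06153374, -0.14241354,  0.181     ]), array([ 0.06316312, -0.00215632,  0.181     ]), array([0.06190622, 0.1371264 , 0.181     ])]
```

Confirmed: in box axes the brown sole spans x 0.106–0.315 at y≈0, so the middle shutter is wanted. The tin is in front of the left intake and the insole in front of the right.

```bash
cat > plan.py <<'E'
from h import *
import sys
from bench import observe
yaw=0.196
def plan(gx,gy,gz):
    o=observe();r=R.from_quat(o['ee_rot']);M=r.as_matrix()
    z=M[:,2];by=np.array([-np.sin(yaw),np.cos(yaw),0])
    a=np.arctan2(np.cross(by,z)[2],by@z) # world heading of tool z rel box y
    if a>np.pi/2:a-=np.pi
    if a<-np.pi/2:a+=np.pi
    tgt=np.array([gx,gy,gz])-0.003*M[:,0]
    d=tgt-o['tcp_pos']
    print('t',o['time_s'],'tcp',o['tcp_pos'].round(4),'grip',o['grip_width'].round(4),'F',o['wrist_force'].round(1))
    print('xaxis',M[:,0].round(3),'z',M[:,2].round(3),'ang err (world z)',a.round(4),'turn about tool x',(a if M[2,0]<0 else -a).round(4))
    print('shift tool now cm',(M.T@d*100).round(2),'world',(d*100).round(2), 'j',o['joint_pos'].round(3))
if __name__=='__main__': plan(*map(float,sys.argv[1:4]))
E
python3 plan.py .5045 -.0295 .25
```

```text
Traceback (most recent call last):
  File "plan.py", line 16, in <module>
    if __name__=='__main__': plan(*map(float,sys.argv[1:4]))
                             ~~~~^^^^^^^^^^^^^^^^^^^^^^^^^^^
  File "plan.py", line 13, in plan
    print('t',o['time_s'],'tcp',o['tcp_pos'].round(4),'grip',o['grip_width'].round(4),'F',o['wrist_force'].round(1))
                                                             ^^^^^^^^^^^^^^^^^^^^^
AttributeError: 'float' object has no attribute 'round'
```

```bash
sed -i "s/o\['grip_width'\].round(4)/round(o['grip_width'],4)/" plan.py; python3 plan.py .5045 -.0295 .25
```

```text
t 0.1 tcp [0.1978 0.5391 0.1924] grip 0.0938 F [0.1 0.4 0.5]
xaxis [-0.001 -0.002 -1.   ] z [ 0.345  0.939 -0.002] ang err (world z) -0.5477 turn about tool x -0.5477
shift tool now cm [ -5.99 -48.38 -42.82] world [ 30.67 -56.86   6.06] j [ 1.069  0.207  1.543  0.     1.394 -0.151]
```

```bash
python3 -m pendant '[[[9.4,-4,0,0,0],[9.4,-4,0,0,0],[9.4,0,0,0,-0.14],[9.4,0,0,0,-0.14],[9.4,0,0,0,-0.14],[9.4,0,0,0,-0.12],[9.4,0,0,0,0]]]' 20; python3 plan.py .5045 -.0295 .27
```

```text
time_s: 0.8
tcp_pos: [0.1964, 0.5366, 0.2706]
ee_rot: [0.55, -0.449, -0.549, -0.441]
wrist_force: [0.5, 0.3, 0.4]
grip_width: 0.0939
t 0.8 tcp [0.1964 0.5366 0.2706] grip 0.0939 F [0.5 0.3 0.4]
xaxis [-0.006 -0.01  -1.   ] z [-0.208  0.978 -0.009] ang err (world z) 0.013 turn about tool x 0.013
shift tool now cm [  0.18 -18.4  -61.77] world [ 30.81 -56.61   0.24] j [ 1.069  0.159  1.438  0.     1.556 -0.711]
```

```bash
python3 -m pendant '[[[9.4,0,-1.3,-4.4,0],[9.4,0,-1.3,-4.4,0],[9.4,0,-1.3,-4.4,0],[9.4,0,-1.3,-4.4,0],[9.4,0,-1.3,-4.4,0],[9.4,0,-1.3,-4.4,0],[9.4,0,-1.3,-4.4,0],[9.4,0,-1.3,-4.4,0],[9.4,0,-1.3,-4.4,0],[9.4,0,-1.3,-4.4,0],[9.4,0,-1.3,-4.4,0],[9.4,0,0,0,0]]]'; python3 plan.py .5045 -.0295 .27
```

```text
time_s: 2.0
tcp_pos: [0.4363, 0.0729, 0.2689]
ee_rot: [0.543, -0.459, -0.542, -0.447]
wrist_force: [0.6, 0.6, -0.4]
grip_width: 0.0937
t 2.0 tcp [0.4363 0.0729 0.2689] grip 0.0937 F [ 0.6  0.6 -0.4]
xaxis [-0.009 -0.015 -1.   ] z [-0.178  0.984 -0.013] ang err (world z) -0.0173 turn about tool x -0.0173
shift tool now cm [ -0.32  -4.89 -11.29] world [  6.83 -10.23   0.41] j [-0.019 -0.128  1.733 -0.015  1.545 -1.768]
```

```bash
python3 -m pendant '[[[9.4,0,-1.7,-3.9,-0.017],[9.4,0,-1.7,-3.9,0],[9.4,0,-1.7,-3.9,0],[9.4,0,0,0,0]]]'; python3 plan.py .5045 -.0295 .163
python3 - <<'E'
from h import *
from bench import capture
for n in('wrist','top'):
    c=capture(n);save(c,n+'1.pkl');cv2.imwrite(f'pics/{n}1.png',np.array(c['pixels']))
    print(n,proj(c,[[.5045,-.0295,.181],[.4768,.1078,.181],[.5313,-.1669,.181]]).round(1))
E
```

```text
time_s: 2.4
tcp_pos: [0.509, -0.0339, 0.2681]
ee_rot: [-0.544, 0.457, 0.545, 0.445]
wrist_force: [-0.5, -0.2, -0.2]
grip_width: 0.094
t 2.4 tcp [ 0.509  -0.0339  0.2681] grip 0.094 F [-0.5 -0.2 -0.2]
xaxis [-0.011 -0.011 -1.   ] z [-0.186  0.982 -0.009] ang err (world z) -0.0085 turn about tool x -0.0085
shift tool now cm [10.21  0.22  0.61] world [ -0.45   0.44 -10.21] j [-0.227  0.025  1.589 -0.014  1.536 -1.985]
wrist [[291.3 200.8]
 [456.6 199.2]
 [127.6 201.3]]
top [[278.3 203.5]
 [226.8 214.6]
 [329.6 192.9]]
```

View pics/wrist1.png

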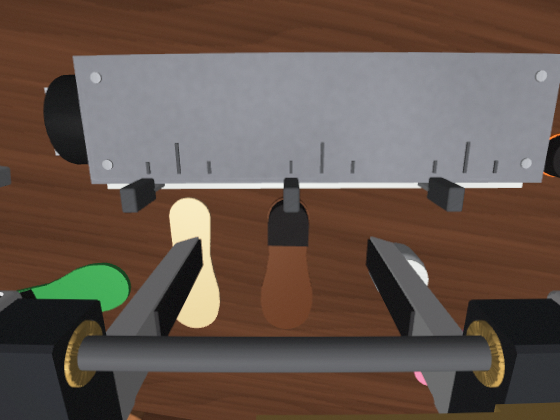

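The wrist view shows the middle tab top at about (291,203), against a predicted (291,201), and the heel lies directly beyond it. The position is good, so I'll descend.

```bash
python3 -m pendant '[[[9.4,2.5,0.1,0.3,-0.008],[9.4,2.5,0.1,0.3,0],[9.4,2.5,0,0,0],[9.4,0,0,0,0]]]'; python3 plan.py .5045 -.0295 .163
```

```text
time_s: 2.9
tcp_pos: [0.5006, -0.0186, 0.1923]
ee_rot: [-0.546, 0.451, 0.549, 0.443]
wrist_force: [-0.4, 0.3, -0.5]
grip_width: 0.0939
t 2.9 tcp [ 0.5006 -0.0186  0.1923] grip 0.0939 F [-0.4  0.3 -0.5]
xaxis [-0.011 -0.007 -1.   ] z [-0.201  0.98  -0.004] ang err (world z) 0.0062 turn about tool x 0.0062
shift tool now cm [ 2.64 -0.2  -1.14] world [ 0.4  -1.09 -2.63] j [-0.204  0.058  1.712 -0.009  1.382 -1.975]
```

```bash
python3 -m pendant '[[[9.4,1.2,-0.1,-0.6,0],[9.4,1.2,-0.1,-0.5,0],[9.4,0,0,0,0]]]'; python3 plan.py .5045 -.0295 .164
```

```text
time_s: 3.2
tcp_pos: [0.5052, -0.0272, 0.1694]
ee_rot: [-0.548, 0.45, 0.549, 0.442]
wrist_force: [0.6, 0.8, 0.3]
grip_width: 0.0938
t 3.2 tcp [ 0.5052 -0.0272  0.1694] grip 0.0938 F [0.6 0.8 0.3]
xaxis [-0.008 -0.007 -1.   ] z [-0.204  0.979 -0.006] ang err (world z) 0.0093 turn about tool x 0.0093
shift tool now cm [ 0.24  0.11 -0.21] world [-0.07 -0.23 -0.24] j [-0.219  0.087  1.73  -0.009  1.331 -1.993]
```

```bash
python3 -m pendant '[[[9.4,0.25,0.1,-0.2,0.009],[5,0,0,0,0],[3,0,0,0,0],[3,0,0,0,0],[3,0,0,0,0]]]' 20; python3 plan.py .5045 -.0295 .164
python3 - <<'E'
from h import *
from bench import capture
c=capture('wrist');cv2.imwrite('pics/wrist2.png',np.array(c['pixels']));print(proj(c,[[.5045,-.0295,.181]]))
E
```

```text
time_s: 3.7
tcp_pos: [0.5067, -0.0305, 0.1693]
ee_rot: [0.547, -0.452, -0.545, -0.446]
wrist_force: [0.5, 0.5, 0.2]
grip_width: 0.0656
t 3.7 tcp [ 0.5067 -0.0305  0.1693] grip 0.0656 F [0.5 0.5 0.2]
xaxis [-0.003 -0.008 -1.   ] z [-0.193  0.981 -0.007] ang err (world z) -0.002 turn about tool x -0.002
shift tool now cm [0.23 0.19 0.14] world [-0.21  0.1  -0.23] j [-0.225  0.087  1.73  -0.009  1.326 -1.987]
[[286.45519864 249.67727559]]
```

View pics/wrist2.png

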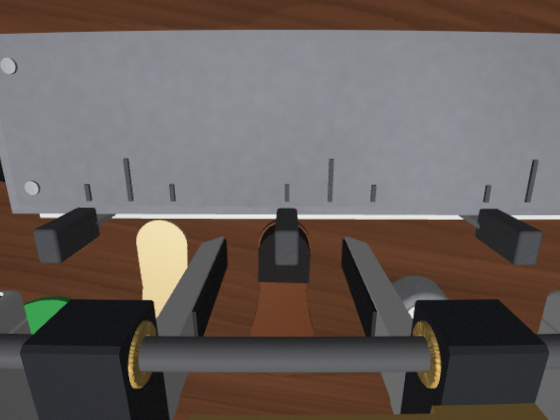

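The tab top is centred at (287,248), between the fingertips at about 228 and 342 px. I'll close on it.

```bash
python3 -m pendant '[[[3,0.3,0.2,0.1,0],[3,0,0,0,0],[3,0,0,0,0],[3,0,0,0,0],[2,0,0,0,0],[0,0,0,0,0],[0,0,0,0,0],[0,0,0,0,0],[0,0,0,0,0],[0,0,0,0,0]]]' 40; python3 plan.py .5045 -.0295 .164
```

```text
time_s: 4.75
tcp_pos: [0.5043, -0.0295, 0.1661]
ee_rot: [0.547, -0.452, -0.545, -0.446]
wrist_force: [-0.7, 0.7, 0.1]
grip_width: 0.0128
t 4.75 tcp [ 0.5043 -0.0295  0.1661] grip 0.0128 F [-0.7  0.7  0.1]
xaxis [-0.003 -0.008 -1.   ] z [-0.193  0.981 -0.007] ang err (world z) -0.0018 turn about tool x -0.0018
shift tool now cm [-0.09 -0.02  0.  ] world [0.02 0.01 0.09] j [-0.224  0.085  1.739 -0.009  1.319 -1.987]
```

```bash
python3 -m pendant '[[[0,0,0,0,0],[0,0,0,0,0]]]' 45
python3 - <<'E'
from h import *
from bench import capture
c=capture('wrist');cv2.imwrite('pics/wrist3.png',np.array(c['pixels']));print(proj(c,[[.5045,-.0295,.181]]))
E
```

```text
time_s: 4.95
tcp_pos: [0.5043, -0.0296, 0.1662]
ee_rot: [0.547, -0.452, -0.545, -0.446]
wrist_force: [0.2, 0.3, 0.2]
grip_width: 0.0124
[[284.0338043  255.49531185]]
```

View pics/wrist3.png

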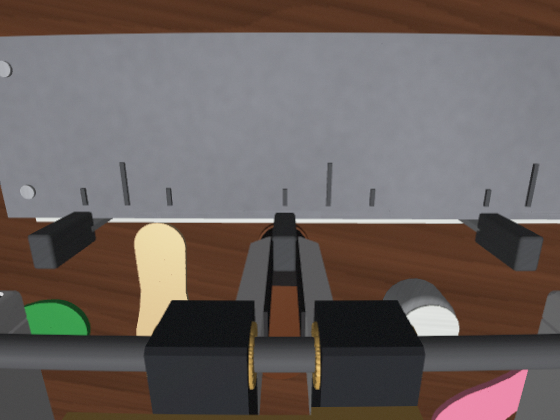

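The tab is gripped at x 284 px, in line with its shut mark at 285. I'll slide it to the left.

```bash
python3 -m pendant '[[[0,0,0,0.5,0],[0,0,0,0.5,0],[0,0,0,0.5,0],[0,0,0,0.5,0],[0,0,0,0,0]]]' 50
cat > dsp.py <<'E'
from h import *
from bench import observe
o=observe();d=o['tcp_pos']-[.5043,-.0296,.1662]
print('box disp mm',(R.from_euler('z',-.196).apply(d)*1000).round(2),'F box',R.from_euler('z',-.196).apply(o['wrist_force']).round(1),o['grip_width'],'vel',np.abs(o['joint_velocities']).max().round(4))
M=R.from_quat(o['ee_rot']).as_matrix();print('world',d.round(4),M[:,0].round(3),M[:,2].round(3))
E
python3 dsp.py
```

```text
time_s: 5.5
tcp_pos: [0.5019, -0.0171, 0.1662]
ee_rot: [0.552, -0.456, -0.54, -0.443]
wrist_force: [1.2, -5.4, -2.2]
grip_width: 0.0126
box disp mm [ 0.04 12.72 -0.02] F box [ 0.2 -5.5 -2.2] 0.01264944133325054 vel 0.0396
world [-0.0024  0.0125 -0.    ] [ 0.001 -0.026 -1.   ] [-0.192  0.981 -0.025]
```

```bash
python3 -m pendant '[[[0,0,0,0.5,0],[0,0,0,0.5,0],[0,0,0,0.5,0],[0,0,0,0,0],[0,0,0,0,0]]]' 50; python3 dsp.py
```

```text
time_s: 6.0
tcp_pos: [0.5008, -0.0115, 0.1662]
ee_rot: [0.558, -0.461, -0.534, -0.438]
wrist_force: [1.8, -6.4, -1.9]
grip_width: 0.0122
box disp mm [ 0.07 18.47  0.02] F box [ 0.5 -6.6 -1.9] 0.012207895682088219 vel 0.0354
world [-0.0035  0.0181  0.    ] [ 0.006 -0.047 -0.999] [-0.192  0.98  -0.047]
```

```bash
python3 -m pendant '[[[0,-0.07,0,1.4,0]]]' 55; python3 dsp.py;  python3 - <<'E'
from h import *
from bench import capture
c=capture('wrist');cv2.imwrite('pics/wrist4.png',np.array(c['pixels']))
E
python3 dsp.py
```

```text
time_s: 6.1
tcp_pos: [0.4987, -0.001, 0.1662]
ee_rot: [0.559, -0.463, -0.531, -0.437]
wrist_force: [1.8, -9.2, -3.0]
grip_width: 0.0121
box disp mm [9.000e-02 2.917e+01 2.000e-02] F box [ 0.  -9.4 -3. ] 0.012111253081347384 vel 0.2874
world [-0.0056  0.0286  0.    ] [ 0.007 -0.053 -0.999] [-0.19   0.98  -0.054]
box disp mm [ 0.07 31.44  0.  ] F box [ 0.1 -7.4 -3.2] 0.012131643492894015 vel 0.0462
world [-0.0061  0.0309  0.    ] [ 0.007 -0.051 -0.999] [-0.191  0.98  -0.052]
```

View pics/wrist4.png

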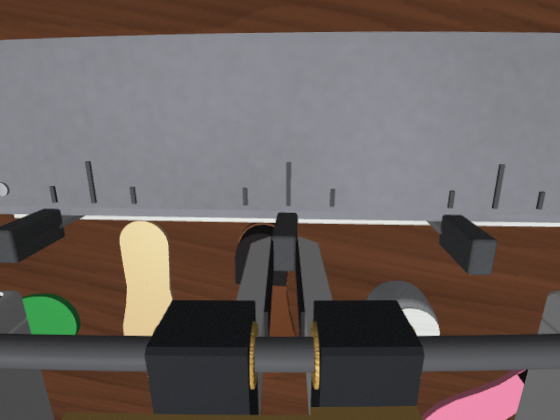

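Run:
```python
from h import *
from bench import capture,observe
exec(open('dsp.py').read())
for i in range(4):
    c=capture('wrist'); s=capture('top');exec(open('dsp.py').read())
cc=np.array(c['pixels']);save(c,'w5.pkl');save(s,'s5.pkl')
cv2.imwrite('pics/wrist5.png',cv2.resize(cc[140:290,210:370],None,fx=4,fy=4,interpolation=cv2.INTER_CUBIC))
cv2.imwrite('pics/top5.png',cv2.resize(np.array(s['pixels'])[170:260,200:370],None,fx=4.5,fy=4.5,interpolation=cv2.INTER_CUBIC))
```

```text
box disp mm [ 0.07 31.44  0.  ] F box [ 0.1 -7.4 -3.2] 0.012131643492894015 vel 0.0462
world [-0.0061  0.0309  0.    ] [ 0.007 -0.051 -0.999] [-0.191  0.98  -0.052]
box disp mm [1.000e-01 3.053e+01 2.000e-02] F box [ 0.2 -8.6 -3.7] 0.012320573144587652 vel 0.0087
world [-0.0058  0.03    0.    ] [ 0.007 -0.052 -0.999] [-0.192  0.98  -0.053]
box disp mm [8.000e-02 3.025e+01 1.000e-02] F box [-0.1 -7.8 -3.9] 0.012713655651775586 vel 0.0016
world [-0.0058  0.0297  0.    ] [ 0.007 -0.052 -0.999] [-0.192  0.98  -0.053]
box disp mm [9.000e-02 3.012e+01 3.000e-02] F box [-0.1 -8.5 -3.2] 0.012015122359600752 vel 0.002
world [-0.0058  0.0296  0.    ] [ 0.007 -0.052 -0.999] [-0.191  0.98  -0.053]
box disp mm [8.000e-02 3.009e+01 2.000e-02] F box [-0.3 -8.8 -2.4] 0.012079422368529814 vel 0.001
world [-0.0058  0.0295  0.    ] [ 0.007 -0.052 -0.999] [-0.191  0.98  -0.053]
```

View pics/wrist5.png

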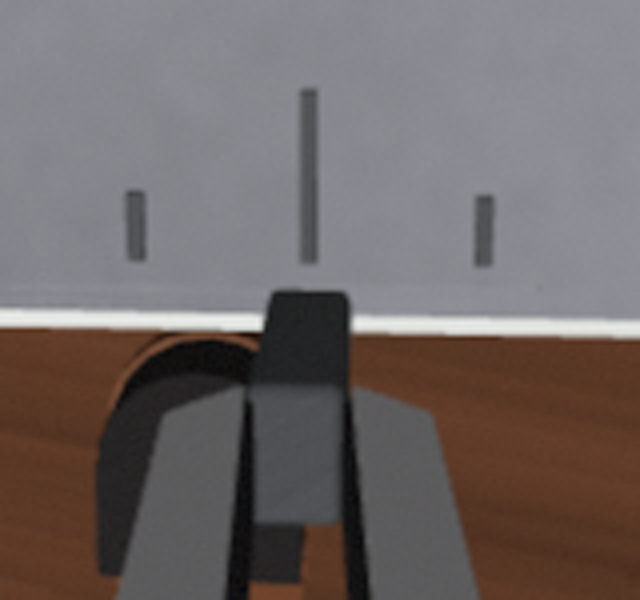

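View pics/top5.png

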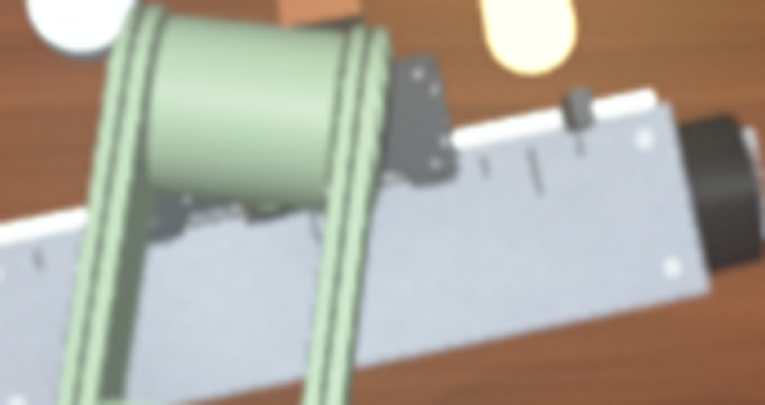

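The arm has settled: TCP travel is 30.1 mm, and in the wrist crop the tab base (308,292) lines up with the long half mark (309). One last look at the rest of the scene.

Run:
```python
from h import *
from bench import capture
c=capture('scene');cv2.imwrite('pics/scene6.png',np.array(c['pixels']))
exec(open('dsp.py').read());print(o['time_s'])
```

```text
box disp mm [ 0.1  30.07  0.04] F box [ 0.7 -8.7 -1.6] 0.012400647883489773 vel 0.0011
world [-0.0058  0.0295  0.    ] [ 0.007 -0.052 -0.999] [-0.191  0.98  -0.053]
6.6
```

View pics/scene6.png

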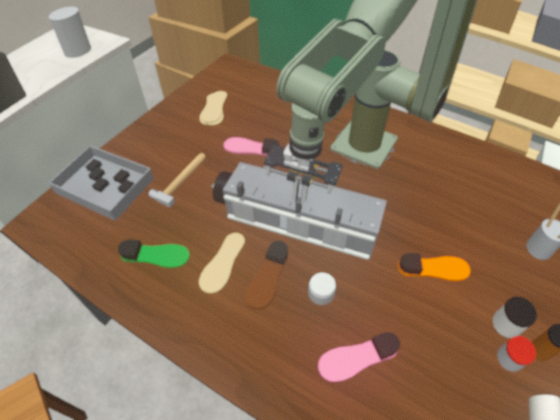

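The scene view shows the sole (268,272), insole (222,262), tin (321,288), hammer (180,180) and the two outer tabs (240,188) and (338,213) where they were at the start.

```bash
python3 -c "
from bench import hand_in;print(hand_in())"
```

```text
the job is handed in; nothing more can be done
None
```

I pinched the middle shutter's tab from above, because the brown heeled sole lies in front of that intake. I slid the shutter to half open and handed the job in at about 6.6 s with the gripper still holding it.

- **Opening:** the last reading of tool travel was 30.07 mm and steady, and in the wrist picture the tab lines up with the long half mark. The spring pull read about 8.7 N, close to the stated 9 N.
- **Surroundings:** in the final scene picture the outer shutters are still shut, and the sole, insole, tin and hammer are where they started.
- **Checks that disagreed:** while sliding, the tool leaned about 3° under the spring load, which the moves could not correct. The finger opening read about 12.4 mm against the 14 mm tab. Neither affected the grip, and I saw no slip.

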